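# Stir mixed hex caps through a grading screen

## Task

Pick up the orange screwdriver by its handle and stir the mixed hex caps on the grading screen with its blade until all five small brass caps have dropped through the holes into the red bin below; the two large dark caps stay on the screen. Move the caps only with the screwdriver, never with the gripper's fingers, do not shove the screen about, and leave the carton, the car charger and the battery where they stand. When the small caps are all in the bin, lay the screwdriver down flat on the table and let go of it.

Things in the scene. Friction and masses are not known exactly. Their poses are not given: they have to be found in the camera images.
- screen: grading screen: loose blue-walled tray with a perforated steel floor on four thin steel legs with rubber feet, 0.75 kg, 176 x 142 mm, 108 mm high, standing on the right-hand table (top z = 0) over the red bin. Origin on the table under its centre, x along its long side. A few newtons sideways slide it: a blade tip caught in a hole, or a cap jammed on a wall, drags it along
- screen_floor (a point): centre of the upper face of the screen's 6 mm floor plate, 92 mm above screen, same axes. Inside, the tray is 170 mm (x) by 136 mm (y), its corners cut off at 45 degrees (30 mm); walls rise 16 mm above the floor. Six through holes of 28 mm diameter are centred here at x = -44, 0, +44 mm and y = -22, +22 mm; all else is solid
- red_bin: loose red open stacking bin, 154 mm long (its x), 104 mm wide, 71 mm high, thin-walled, with a low open front (33 mm) at its -x end, standing between the legs directly below the holes of the screen; origin at the centre of its underside; inside it spans x from -65 to +73 mm and y from -47 to +47 mm
- orange_screwdriver: loose screwdriver with an orange handle, 195 mm long, 80 g (nearly all in the handle), lying flat on the left-hand table (top z = 4 mm). Origin at mid-length on its underside, y along it: round handle, about 26 mm thick, from y = +2 to +98 mm; straight 6 mm shaft from there to the tip at y = -98 mm. The axis of both lies 13 mm above the origin
- handle_mid (a point): point on the screwdriver's axis in the middle of its handle, the place to grip it; axes as the screwdriver's
- blade_tip (a point): the end of the screwdriver's shaft, on its axis, 147 mm from handle_mid; axes as the screwdriver's
- small_cap_1: small short hexagonal blanking cap of brass, 20 mm across its flats, 23 mm across its corners, 13.5 mm tall with its low boss, 20 g, lying flat on the perforated plate at the start; origin at the centre of its flat underside, z up through the boss. It passes through a screen hole once its middle is over it
- small_cap_2: small short hexagonal blanking cap of brass, 20 mm across its flats, 23 mm across its corners, 13.5 mm tall with its low boss, 20 g, lying flat on the perforated plate at the start; origin at the centre of its flat underside, z up through the boss. It passes through a screen hole once its middle is over it
- small_cap_3: small short hexagonal blanking cap of brass, 20 mm across its flats, 23 mm across its corners, 13.5 mm tall with its low boss, 20 g, lying flat on the perforated plate at the start; origin at the centre of its flat underside, z up through the boss. It passes through a screen hole once its middle is over it
- small_cap_4: small short hexagonal blanking cap of brass, 20 mm across its flats, 23 mm across its corners, 13.5 mm tall with its low boss, 20 g, lying flat on the perforated plate at the start; origin at the centre of its flat underside, z up through the boss. It passes through a screen hole once its middle is over it
- small_cap_5: small short hexagonal blanking cap of brass, 20 mm across its flats, 23 mm across its corners, 13.5 mm tall with its low boss, 20 g, lying flat on the perforated plate at the start; origin at the centre of its flat underside, z up through the boss. It passes through a screen hole once its middle is over it
- large_cap_1: large short hexagonal blanking cap of dark steel, 32 mm across its flats, 37 mm across its corners, 15.5 mm tall with its low boss, 60 g, lying flat on the perforated plate at the start; origin at the centre of its flat underside, z up through the boss. It cannot pass the holes
- large_cap_2: large short hexagonal blanking cap of dark steel, 32 mm across its flats, 37 mm across its corners, 15.5 mm tall with its low boss, 60 g, lying flat on the perforated plate at the start; origin at the centre of its flat underside, z up through the boss. It cannot pass the holes
- sealer_grip (a point): black grip at the front end of the raised arm of the bag sealer that stands to the right of the screen: a fixed obstacle, up to 208 mm high here and sloping down to the back; pass above it, or go round
- white_box_4: bystander: white carton, 74 x 74 x 55 mm, standing behind the screen; origin at the centre of its underside
- car_charger: bystander: black and white car charger, 26 mm thick and 58 mm tall, standing on end on the left-hand table; origin at the centre of its underside
- battery: bystander: white and green D cell, 33 mm thick and 62 mm tall, standing on end on the left-hand table; origin at the centre of its underside
There are look-alikes about, which are no part of the job. Leave any brown or turquoise look-alike of the large_cap_1 alone.

How it is judged (in metres and radians):
On the way, in this order (a step that is already met when the one before it is completed fails the run):
1. the screwdriver's blade is down among the caps on the screen (z of blade_tip in the frame of screen_floor between -0.03 and 0.016 m and x of blade_tip in the frame of screen_floor between -0.085 and 0.085 m and y of blade_tip in the frame of screen_floor between -0.068 and 0.068 m), for 0.1 s.
2. all five small caps lie in the red bin (x of small_cap_1 in the frame of red_bin between -0.072 and 0.078 m and y of small_cap_1 in the frame of red_bin between -0.052 and 0.052 m and height (world z) of each of small_cap_1, small_cap_2, small_cap_3, small_cap_4, small_cap_5 below 0.065 m and x of small_cap_2 in the frame of red_bin between -0.072 and 0.078 m and y of small_cap_2 in the frame of red_bin between -0.052 and 0.052 m and x of small_cap_3 in the frame of red_bin between -0.072 and 0.078 m and y of small_cap_3 in the frame of red_bin between -0.052 and 0.052 m and x of small_cap_4 in the frame of red_bin between -0.072 and 0.078 m and y of small_cap_4 in the frame of red_bin between -0.052 and 0.052 m and x of small_cap_5 in the frame of red_bin between -0.072 and 0.078 m and y of small_cap_5 in the frame of red_bin between -0.052 and 0.052 m), for 0.2 s.
At the end, for the whole second after the job is handed in: All five small brass caps lie in the red bin (below 65 mm), both large dark caps in the screen's tray, the screen level and within 30 mm of where it stood, the screwdriver flat on the table (within 9 degrees of level, both ends below 35 mm), bystanders within 30 mm; all at rest (all of step 2 and z of large_cap_1 in the frame of screen_floor between -0.006 and 0.03 m and x of large_cap_1 in the frame of screen_floor between -0.085 and 0.085 m and y of large_cap_1 in the frame of screen_floor between -0.068 and 0.068 m and z of large_cap_2 in the frame of screen_floor between -0.006 and 0.03 m and x of large_cap_2 in the frame of screen_floor between -0.085 and 0.085 m and y of large_cap_2 in the frame of screen_floor between -0.068 and 0.068 m and height (world z) of each of blade_tip, handle_mid below 0.035 m and angle between orange_screwdriver's own y axis and vertical between 1.42 and 1.72 rad and distance of screen from where it was at the start of the episode below 0.03 m and angle between screen's own z axis and vertical below 0.1 rad and linear speed of each of small_cap_1, small_cap_2, small_cap_3, small_cap_4, small_cap_5, large_cap_1, large_cap_2, orange_screwdriver, screen below 0.05 m/s); the robot touches nothing.
It fails at once if a cap is touched by the gripper's fingers (over 0.5 N) (contact force between the fingers and small_cap_1 above 0.5 N or contact force between the fingers and small_cap_2 above 0.5 N or contact force between the fingers and small_cap_3 above 0.5 N or contact force between the fingers and small_cap_4 above 0.5 N or contact force between the fingers and small_cap_5 above 0.5 N or contact force between the fingers and large_cap_1 above 0.5 N or contact force between the fingers and large_cap_2 above 0.5 N).
It fails at once if the screen is shoved more than 30 mm from its place or tipped by more than 9 degrees (distance of screen from where it was at the start of the episode above 0.03 m or angle between screen's own z axis and vertical above 0.15 rad).
It fails at once if the white carton, the car charger or the battery is moved more than 30 mm or knocked over (distance of any of white_box_4, car_charger, battery from where it was at the start of the episode above 0.03 m or angle between any of white_box_4, car_charger, battery's own z axis and vertical above 0.5 rad).
It also fails if it takes over 72 s, if anything falls off the work surface, if the arm or the gripper's body presses on something with over 40 N, if the wrist force passes 120 N, or if a joint passes its speed limit or range.

## Robot

A 6-joint arm with a two-finger parallel gripper is mounted at the origin on a cart in front of the work surface, level with it; the furniture and walls round the work are solid. World frame = base frame: x ahead of the robot, y to its left, z up, the work surface at z = 0. Lengths are in mm, angles in rad, forces in N, time in s.
With the tool pointing down it reaches from about 350 to 775 mm from the base axis. Payload 7.3 kg.
Tool frame: the origin (TCP) lies on the centre line of the jaws, within the pads' length; the fingertips stand finger_overhang ahead of it and the grasp point (between the pads) lies 8 mm behind it (finger_overhang is the distance from the TCP to the fingertips, in mm); z points along the fingers, y is the line along which they close (so a half turn about z gives the same grasp; the last joint's range is limited). The gripper opens to 92 mm and grips with 3 to 60 N. Pads are 19 mm wide; open, the fingers measure 130 mm over their backs; the gripper's body (75 mm by 190 mm) begins 47 mm behind the grasp point.
Start: joints at [1.129, 0.342, 1.524, -0, 1.275, -0.146], TCP at [153.025, 502.222, 237.741] pointing down, gripper open.
Joint ranges: [-2.53, 2.53], [-0.77, 2.02], [0.04, 2.7], [-1, 4.14], [0.28, 2.66], [-3.11, 3.11]. Speed limits (rad/s): [2.57, 2.57, 3.14, 3.14, 3.14, 3.14].

## Interface

Orientations are given as [roll, pitch, yaw] about the fixed x, y, z axes, in that order (R = Rz(yaw) Ry(pitch) Rx(roll)).
In Python, from plant import get_obs, capture, close_job, finger_overhang gives the robot as it stands.
- The arm moves only by the shell command python3 -m inch 'ROWS'. ROWS is JSON, one flat list of numbers, 7 for each row, row after row: the turn, a rotation vector about the tool's x, y, z scaled (see below), then the shift along the tool's x, y, z scaled (see below), then the closure, from -1 (fully open) to 1 (shut). In form: [ax, ay, az, tx, ty, tz, gripper, ax, ay, az, tx, ty, tz, gripper, ...]. A call has 1 to 10 rows; each row shifts and turns the commanded pose from where the row before left it, along the tool's axes as they then stand; what a row does not reach is not made up. The controller multiplies each number of a shift by 0.8 m and each number of a turn by 1.5 rad. A row lasts 1/12 s, in which the tool goes at most 41.7 mm and 7.16 degrees, less where a joint would pass 70% of its speed; a pose out of reach is approached as far as the arm can. A call with a number of a shift or a turn outside -1 to 1 is refused whole. A call with a gripper value outside its range is refused whole. The fingers move at their own pace and stop on an object; the grip force is fixed at half the most. Time passes only in rows, so rows that do not move let the fingers close. It gives the time, the measured TCP pose, the force, the opening and the grip force at its end, in the units of the state.
- get_obs(): the state, without advancing time (a new reading comes with each control period).
- capture(name): name is "scene" or "top" or "wrist"; returns a dict with "image" (384x512x3 uint8, red, green, blue), "mtx" (3x3 intrinsics, pixels), "pose" (4x4, takes a point from camera to world coordinates). Camera axes: x right, y up, looking along -z (the intrinsics and any distortion apply to the point x, -y, -z); pixel columns grow to the right and rows downward; lengths in mm; the calibration is good to about 2 mm. A picture is of the moment at which its call begins. There is no depth.
- close_job(): hands the job in; it is judged then, once.
The state is a dict: "time": time; "joint_positions": joint angles; "dq": joint speeds; "tau": joint torques, N m; "tool_pos": TCP position; "tcp_rot": TCP orientation; "contact_force": force on the tool from outside, world axes, zero at the start; "moment": the same for the moment, N m; "grip_width": finger opening in mm; "finger_force": force on a finger pad.
Only numpy, scipy, OpenCV 4.12 (cv2) and the standard library are available. Lean on these libraries where they do the work, as an engineer would, in place of code of your own. Each camera call takes 0.05 s, during which the arm holds its last target. There are 200 camera calls.

## Working session

There is one attempt and no reset: what is moved stays moved. The work goes in short steps, Python scripts to look and compute and a shell command to move; the robot and the scene stay as the last step left them, time stands still between calls to the robot, and variables do not carry over. Pictures are saved under pics/ and viewed, at most 10 in all, crops included, and the job is handed in when it is done.

```bash
mkdir -p pics; ls
cat > h.py <<'E'
import numpy as np, cv2
from plant import get_obs, capture, close_job, finger_overhang
def px2w(c,u,v,z):
    K=np.array(c["mtx"]);T=np.array(c["pose"])
    d=np.linalg.inv(K)@np.array([u,v,1.0]); d=T[:3,:3]@np.array([d[0],-d[1],-d[2]])
    o=T[:3,3]; return o+d*(z-o[2])/d[2]
def w2px(c,p):
    T=np.array(c["pose"]); q=T[:3,:3].T@(np.array(p,float)-T[:3,3]); q=np.array([q[0],-q[1],-q[2]])
    r=np.array(c["mtx"])@q; return r[:2]/r[2]
E
python3 - <<'E'
from h import *
print(get_obs(), finger_overhang)
a=[]
for n in ("scene","top"):
    c=capture(n); np.save(n+".npy",c,allow_pickle=True); print(n,c["mtx"],c["pose"],c.keys())
    cv2.imwrite(f"pics/{n}0.png",cv2.resize(c["image"][:,:,::-1],(800,600),interpolation=cv2.INTER_CUBIC))
E
```

```text
pics
{'time': 0.0, 'joint_positions': array([ 1.12903717e+00,  3.42722733e-01,  1.52502758e+00,  1.27325354e-05,
        1.27539630e+00, -1.46002687e-01]), 'dq': array([ 0.00077599, -0.00042704, -0.00171661,  0.00010228,  0.00074709,
        0.00046484]), 'tau': array([-4.00364224e-04, -4.31240201e+01, -2.44222194e+01,  7.16801430e-02,
        5.58350596e-02, -1.24505614e-04]), 'tool_pos': array([152.82441268, 501.8523906 , 237.04125975]), 'tcp_rot': array([-3.14005699e+00, -2.38123593e-04,  2.84583228e+00]), 'contact_force': array([-0.21911564,  0.22755242, -0.09838755]), 'moment': array([-0.04746031, -0.02276187, -0.00139847]), 'finger_force': 0.0, 'grip_width': 91.77653234507024} 11.0
scene [[365.61872425   0.         257.72362654]
 [  0.         365.61872425 187.58710935]
 [  0.           0.           1.        ]] [[ 7.40395723e-01  4.07875413e-01 -5.34276915e-01  1.01514558e+02]
 [-6.71890151e-01  4.72070931e-01 -5.70712415e-01 -5.64275711e+02]
 [ 1.94370388e-02  7.81528428e-01  6.23566771e-01  7.05755787e+02]
 [ 0.00000000e+00  0.00000000e+00  0.00000000e+00  1.00000000e+00]] dict_keys(['image', 'mtx', 'pose'])
top [[359.62097338   0.         256.95715191]
 [  0.         359.62097338 188.3769473 ]
 [  0.           0.           1.        ]] [[ 2.62458222e-02  9.94580612e-01 -1.00601007e-01  4.64057759e+02]
 [-9.99515696e-01  2.77920517e-02  1.39991090e-02 -3.90467254e+01]
 [ 1.67191508e-02  1.00184867e-01  9.94828358e-01  1.07823512e+03]
 [ 0.00000000e+00  0.00000000e+00  0.00000000e+00  1.00000000e+00]] dict_keys(['image', 'mtx', 'pose'])
```

View pics/top0.png

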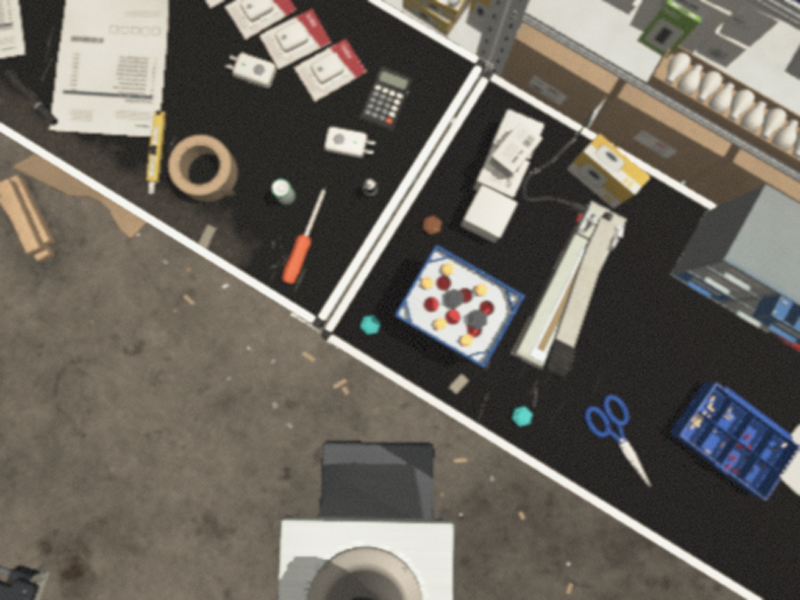

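View pics/scene0.png

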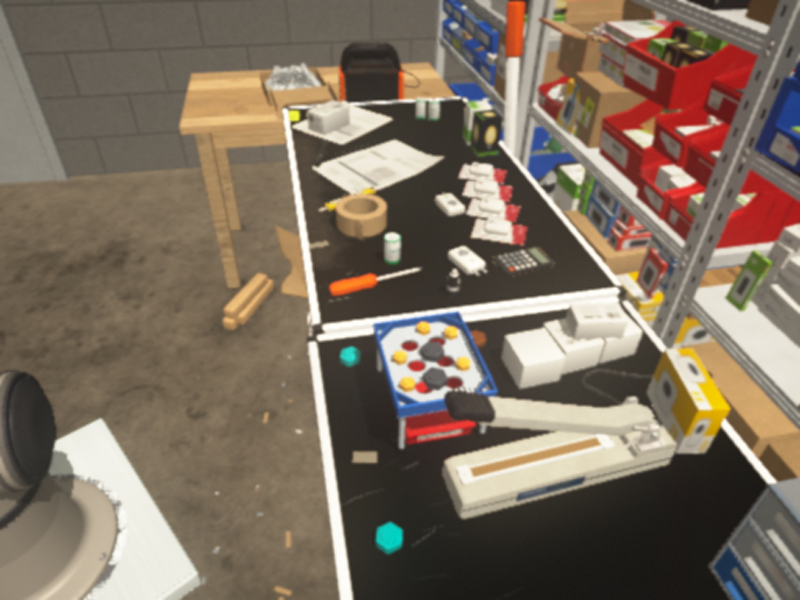

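The top view shows the orange screwdriver with its handle end at about (290,281), the handle/shaft joint at (305,238) and the tip at (323,190). The tray corners are at (437,247), (524,294), (487,366) and (397,315). There are 5 yellow caps and 2 dark caps in the tray. The brown (432,225) and turquoise (370,325), (522,416) pieces lie outside the tray, so they're look-alikes. I'll confirm this in one enlarged crop.

Run:
```python
from h import *
t=np.load("top.npy",allow_pickle=True).item(); s=np.load("scene.npy",allow_pickle=True).item()
f=.64
for n,pts,z in (("drv",[(290,281),(305,238),(323,190)],17),("tray",[(437,247),(524,294),(487,366),(397,315)],108),("sealer",[(560,365)],190),("batt",[(283,190)],66),("chg",[(369,186)],62)):
    for p in pts: print(n,px2w(t,p[0]*f,p[1]*f,z).round(0))
print("scene drv",[px2w(s,u*f,v*f,17).round(0) for u,v in [(331,288),(376,281),(420,269)]])
print("scene tray",[px2w(s,u*f,v*f,108).round(0) for u,v in [(376,320),(457,315),(496,388),(396,412)]])
print("base px",w2px(t,[0,0,0])/f, w2px(t,[153,502,237])/f)
a=cv2.resize(t["image"][150:240,245:345],(400,360),interpolation=cv2.INTER_CUBIC)
b=cv2.resize(t["image"][110:190,170:270],(400,320),interpolation=cv2.INTER_CUBIC)
b=np.vstack([b,np.zeros((40,400,3),np.uint8)])
cv2.imwrite("pics/crop1.png",np.hstack([a,b])[:,:,::-1])
```

```text
drv [591. 158.  17.]
drv [674. 133.  17.]
drv [769. 103.  17.]
tray [ 647. -113.  108.]
tray [ 569. -266.  108.]
tray [ 443. -203.  108.]
tray [526. -46. 108.]
sealer [ 449. -304.  190.]
batt [753. 170.  66.]
chg [767.  12.  62.]
scene drv [array([597., 169.,  17.]), array([677., 129.,  17.]), array([771., 101.,  17.])]
scene tray [array([536., -40., 108.]), array([ 642., -116.,  108.]), array([ 570., -259.,  108.]), array([ 436., -199.,  108.])]
base px [363.55679856 605.85158251] [  5.06120882 560.93243917]
```

View pics/crop1.png

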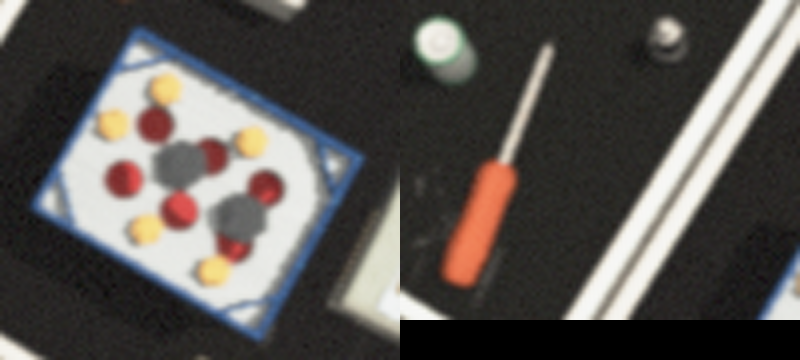

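The crop confirms five brass caps, two dark caps and six red holes, with the battery at (440,45) and the charger at (665,40) both clear of the driver. Next I'll fit the tray pose and the cap positions and work out the approach.

```bash
cat >> h.py <<'E'
from scipy.spatial.transform import Rotation as Ro
def rows(pos,rpy,n=None):
    "print unit rows total from measured pose to target, in tool axes"
    o=get_obs(); R=Ro.from_euler('xyz',o["tcp_rot"]); T=Ro.from_euler('xyz',rpy)
    print("pos",o["tool_pos"].round(1),"rpy",o["tcp_rot"].round(3),"tool shift mm",R.inv().apply(np.array(pos)-o["tool_pos"]).round(1),"units",(R.inv().apply(np.array(pos)-o["tool_pos"])/800).round(4),"turn units",((R.inv()*T).as_rotvec()/1.5).round(4))
E
python3 - <<'E'
from h import *
t=np.load("top.npy",allow_pickle=True).item()
cr=lambda p,o:(o[0]+(p[0]+.5)/4-.5,o[1]+(p[1]+.5)/4-.5)
A=(245,150);B=(170,110)
H=[(156,124),(212,156),(267,187),(124,179),(180,210)]
L=[(-44,22),(0,22),(44,22),(-44,-22),(0,-22)]  # provisional axes
W=np.array([px2w(t,*cr(p,A),92)[:2] for p in H]);L=np.array(L,float)*[1,-1]*[1,-1]
# world: fit rotation
lc=L-L.mean(0);wc=W-W.mean(0)
U,S,V=np.linalg.svd(lc.T@wc);R=(V.T@np.diag([1,np.linalg.det(V.T@U.T)])@U.T);c=W.mean(0)-R@L.mean(0)
print("centre",c.round(1),"yaw",np.degrees(np.arctan2(R[1,0],R[0,0])),"res",(W-(L@R.T+c)).round(1).tolist())
np.save("scr.npy",np.array([*c,np.arctan2(R[1,0],R[0,0])]))
for n,p,z in [("s1",(166,89),102),("s2",(114,124),102),("s3",(252,142),102),("s4",(146,229),102),("s5",(213,270),102),("L1",(181,165),105),("L2",(241,217),105)]:
    w=px2w(t,*cr(p,A),z)[:2]; print(n,w.round(0),"screen",(R.T@(w-c)).round(0))
d=[px2w(t,*cr(p,B),17)[:2] for p in ((460,283),(499,164),(549,44))]
print(np.round(d,1)); v=d[2]-d[0];print(np.linalg.norm(v),np.degrees(np.arctan2(v[1],v[0])))
m=d[2]-147*v/np.linalg.norm(v);print("mid",m, (d[0]+d[1])/2)
rows([*m,130],[np.pi,0,np.arctan2(-v[1],-v[0])])
E
```

```text
centre [ 547.2 -154.3] yaw -118.39333332739336 res [[-0.1, -0.0], [-0.3, -0.4], [0.2, -0.0], [-0.2, 0.4], [0.4, 0.1]]
s1 [ 611. -132.] screen [-50.  45.]
s2 [585. -96.] screen [-69.   6.]
s3 [ 576. -191.] screen [19. 43.]
s4 [ 514. -120.] screen [-15. -46.]
s5 [ 488. -166.] screen [ 38. -47.]
L1 [ 558. -143.] screen [-16.   4.]
L2 [ 524. -184.] screen [37. -7.]
[[ 597.6 -135.7]
 [ 688.4 -163.3]
 [ 781.9 -199.8]]
195.14695323800467 -19.18428493057771
mid [ 643.08097241 -151.51563616] [ 643.01845766 -149.51660459]
pos [152.9 501.9 237.1] rpy [-3.14  -0.     2.846] tool shift mm [-659.4 -482.   107.6] units [-0.8243 -0.6025  0.1345] turn units [-0.0009 -0.0001  0.026 ]
```

Run:
```python
from h import *
t=np.load("top.npy",allow_pickle=True).item()
cr=lambda p,o:(o[0]+(p[0]+.5)/4-.5,o[1]+(p[1]+.5)/4-.5)
B=(170,110)
d=[px2w(t,*cr(p,B),17)[:2] for p in ((60,283),(99,164),(149,44))]
print(np.round(d,1)); v=d[2]-d[0];print(np.linalg.norm(v),np.degrees(np.arctan2(v[1],v[0])))
m=d[2]-147*v/np.linalg.norm(v);print("mid",m, (d[0]+d[1])/2)
rows([*m,130],[np.pi,0,np.arctan2(-v[1],-v[0])])
```

```text
[[589.2 160.9]
 [679.5 136. ]
 [772.5 102.4]]
192.3800604809925 -17.691191646148866
mid [632.44183961 147.11776044] [634.36751527 148.4639304 ]
pos [152.9 501.9 237.1] rpy [-3.14  -0.     2.846] tool shift mm [-562.2 -199.4  107.3] units [-0.7027 -0.2493  0.1341] turn units [-0.0009 -0.0001  0.0086]
```

```bash
python3 -m inch '[0,0,0.0043,-0.0351,-0.0125,0,-1, 0,0,0.0043,-0.0351,-0.0125,0,-1, 0,0,0,-0.0351,-0.0125,0,-1, 0,0,0,-0.0351,-0.0125,0,-1, 0,0,0,-0.0351,-0.0125,0,-1, 0,0,0,-0.0351,-0.0125,0.01,-1, 0,0,0,-0.0351,-0.0125,0.01,-1, 0,0,0,-0.0351,-0.0125,0.01,-1, 0,0,0,-0.0351,-0.0125,0.01,-1, 0,0,0,-0.0351,-0.0125,0.01,-1]'; python3 -m inch '[0,0,0,-0.0351,-0.0125,0.01,-1, 0,0,0,-0.0351,-0.0125,0.01,-1, 0,0,0,-0.0351,-0.0125,0.01,-1, 0,0,0,-0.0351,-0.0125,0.01,-1, 0,0,0,-0.0351,-0.0125,0.01,-1, 0,0,0,-0.0351,-0.0125,0.01,-1, 0,0,0,-0.0351,-0.0125,0.01,-1, 0,0,0,-0.0351,-0.0125,0.0141,-1, 0,0,0,-0.0351,-0.0125,0,-1, 0,0,0,-0.0351,-0.0125,0,-1]'
python3 - <<'E'
from h import *
rows([633.4,147.8,18],[np.pi,0,np.radians(162.31)])
c=capture("wrist"); np.save("w1.npy",c,allow_pickle=True); cv2.imwrite("pics/w1.png",c["image"][:,:,::-1])
E
```

```text
time: 0.93
tool_pos: [391.3, 320.9, 197.1]
tcp_rot: [-3.141, -0.0, 2.833]
contact_force: [1.0, 0.2, -1.0]
grip_width: 92.2
finger_force: 0.0
time: 1.77
tool_pos: [627.9, 140.3, 129.0]
tcp_rot: [-3.141, -0.003, 2.833]
contact_force: [0.4, 0.8, -0.1]
grip_width: 91.6
finger_force: 0.0
pos [627.9 140.3 129. ] rpy [-3.141e+00 -3.000e-03  2.833e+00] tool shift mm [ -3.2   8.9 110.9] units [-0.004   0.0111  0.1387] turn units [-0.0007 -0.0017 -0.0001]
```

View pics/w1.png

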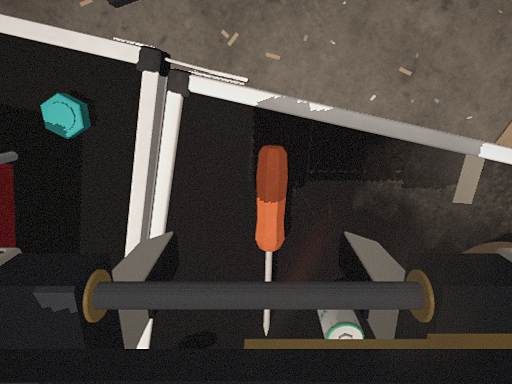

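The wrist view shows the driver with its butt at (272,146), the handle/shaft joint at (269,250) and the tip at (266,335).

Run:
```python
from h import *
c=np.load("w1.npy",allow_pickle=True).item()
d=[px2w(c,*p,17)[:2] for p in ((272,146),(269.5,250),(266,335))]
v=d[2]-d[0]; print(np.round(d,1),np.linalg.norm(v),np.degrees(np.arctan2(v[1],v[0])))
m=(d[0]+d[1])/2; m2=d[2]-147*v/np.linalg.norm(v); print(m,m2)
rows([*((m+m2)/2),18],[np.pi,0,np.arctan2(-v[1],-v[0])])
```

```text
[[591.5 164.3]
 [684.1 133.7]
 [776.9 101.5]] 195.71173930288475 -18.726364964439348
[637.84163407 149.04746969] [637.67444296 148.70740389]
pos [632.4 136.4 129.4] rpy [-3.141e+00  3.000e-03  2.830e+00] tool shift mm [ -1.   13.6 111.4] units [-0.0012  0.017   0.1392] turn units [-0.0006  0.0018  0.01  ]
```

```bash
python3 -m inch '[0,0,0.007,0,0.0165,0,-1, 0,0,0,0,0,0.035,-1, 0,0,0,0,0,0.035,-1, 0,0,0,0,0,0.03,-1, 0,0,0,0,0,0.02,-1, 0,0,0,0,0,0.014,-1, 0,0,0,0,0,0.004,-1, 0,0,0,0,0,0,-1, 0,0,0,0,0,0,-1]'
python3 - <<'E'
from h import *
rows([637,148.7,18],[np.pi,0,np.radians(161.6)])
E
```

```text
time: 2.57
tool_pos: [632.3, 154.3, 21.0]
tcp_rot: [3.141, 0.001, 2.822]
contact_force: [0.4, 0.0, 0.4]
grip_width: 92.0
finger_force: 0.0
pos [632.3 154.3  21. ] rpy [3.141e+00 1.000e-03 2.822e+00] tool shift mm [-6.2 -3.8  3. ] units [-0.0078 -0.0047  0.0037] turn units [0.0005 0.0009 0.0014]
```

```bash
python3 -m inch '[0,0,0,-0.006,-0.0035,0.0035,-1, 0,0,0,0,0,0,-1, 0,0,0,0,0,0,-1]'; python3 -m inch '[0,0,0,0,0,0,1, 0,0,0,0,0,0,1, 0,0,0,0,0,0,1, 0,0,0,0,0,0,1, 0,0,0,0,0,0,1, 0,0,0,0,0,0,1, 0,0,0,0,0,0,1]'
```

```text
time: 2.82
tool_pos: [636.0, 149.6, 18.0]
tcp_rot: [3.141, 0.001, 2.822]
contact_force: [0.2, -0.0, -0.1]
grip_width: 91.9
finger_force: 0.0
time: 3.4
tool_pos: [635.4, 150.0, 17.2]
tcp_rot: [3.141, 0.0, 2.822]
contact_force: [0.3, 0.0, 0.4]
grip_width: 49.7
finger_force: 0.0
```

```bash
python3 -m inch '[0,0,0,0,0,0,1, 0,0,0,0,0,0,1, 0,0,0,0,0,0,1, 0,0,0,0,0,0,1, 0,0,0,0,0,0,1, 0,0,0,0,0,0,1]'; python3 -m inch '[0,0,0,0,0,-0.02,1, 0,0,0,0,0,-0.04,1, 0,0,0,0,0,-0.05,1, 0,0,0,0,0,-0.05,1, 0,0,0,0,0,-0.05,1, 0,0,0,0,0,-0.05,1, 0,0,0,0,0,-0.05,1, 0,0,0,0,0,-0.03,1, 0,0,0,0,0,0,1]'
python3 - <<'E'
from h import *
c=np.load("scr.npy"); 
def target(sx,sy,h,tilt=62,e=(-147,0,1)):
    yaw=c[2]+np.pi/2
    u=np.array([np.cos(c[2]),np.sin(c[2]),0]);w=np.array([-u[1],u[0],0])
    tip=np.array([c[0],c[1],92+h])+sx*u+sy*w
    # tool x = w*cos(t)+z*sin(t)  (tip is -x); tool y = u ; z = x cross y
    a=np.radians(tilt); X=w*np.cos(a)+np.array([0,0,1])*np.sin(a); Y=u; Z=np.cross(X,Y)
    R=np.column_stack([X,Y,Z]); return tip-R@np.array(e,float),R
p,R=target(0,0,60,0); r=Ro.from_matrix(R).as_euler('xyz'); print(p,r); rows(p,r)
p,R=target(0,0,60); r=Ro.from_matrix(R).as_euler('xyz'); print(p,r,R[:,2])
print(get_obs()["finger_force"],get_obs()["grip_width"],get_obs()["joint_positions"])
E
```

```text
time: 3.9
tool_pos: [635.3, 149.9, 17.2]
tcp_rot: [3.142, -0.0, 2.822]
contact_force: [0.6, 0.4, -0.8]
grip_width: 26.0
finger_force: 30.0
time: 4.65
tool_pos: [637.2, 150.2, 296.6]
tcp_rot: [3.136, 0.011, 2.822]
contact_force: [0.8, 0.6, -0.3]
grip_width: 25.7
finger_force: 30.0
[ 676.54004909 -224.22660643  153.        ] [ 3.14159265  0.         -0.49555715]
pos [637.2 150.2 296.6] rpy [3.136 0.011 2.822] tool shift mm [-153.3 -343.9  143.5] units [-0.1916 -0.4299  0.1794] turn units [-0.0103  0.006  -1.9767]
[ 607.1572495  -186.72189924  282.26276771] [ 3.14159265 -1.08210414 -0.49555715] [ 0.77673245 -0.41986088 -0.46947156]
29.97231453889981 25.73611934802137 [ 1.14520729e-01  5.56122607e-01  1.02171598e+00  1.13333432e-04
  1.55173591e+00 -1.13718343e+00]
```

```bash
R='[0,0,0.0819,0,0,0,1]'; python3 -m inch '[0,0,0.0819,0,0,0,1, 0,0,0.0819,0,0,0,1, 0,0,0.0819,0,0,0,1, 0,0,0.0819,0,0,0,1, 0,0,0.0819,0,0,0,1, 0,0,0.0819,0,0,0,1, 0,0,0.0819,0,0,0,1, 0,0,0.0819,0,0,0,1, 0,0,0.0819,0,0,0,1, 0,0,0.0819,0,0,0,1]'; python3 -m inch '[0,0,0.0819,0,0,0,1, 0,0,0.0819,0,0,0,1, 0,0,0.0819,0,0,0,1, 0,0,0.0819,0,0,0,1, 0,0,0.0819,0,0,0,1, 0,0,0.0819,0,0,0,1, 0,0,0.0819,0,0,0,1, 0,0,0.0819,0,0,0,1, 0,0,0.0819,0,0,0,1, 0,0,0.0819,0,0,0,1]'; python3 -m inch '[0,0,0.0819,0,0,0,1, 0,0,0.0819,0,0,0,1, 0,0,0.0819,0,0,0,1, 0,0,0.0819,0,0,0,1, 0,0,0.0819,0,0,0,1, 0,0,0.0819,0,0,0,1, 0,0,0.0819,0,0,0,1,0,0,0,0,0,0,1]'
cat >> h.py <<'E'
def target(sx,sy,h,tilt=62,e=(-147,0,1)):
    c=np.load("scr.npy")
    u=np.array([np.cos(c[2]),np.sin(c[2]),0]);w=np.array([-u[1],u[0],0])
    tip=np.array([c[0],c[1],92+h])+sx*u+sy*w
    a=np.radians(tilt); X=w*np.cos(a)+np.array([0,0,1])*np.sin(a); Y=u; Z=np.cross(X,Y)
    R=np.column_stack([X,Y,Z]); return tip-R@np.array(e,float),Ro.from_matrix(R).as_euler('xyz')
def tip(e=(-147,0,1)):
    o=get_obs();c=np.load("scr.npy");w=o["tool_pos"]+Ro.from_euler('xyz',o["tcp_rot"]).apply(e)
    d=w[:2]-c[:2];u=np.array([np.cos(c[2]),np.sin(c[2])]); return w,np.array([d@u,-d[0]*u[1]+d[1]*u[0],w[2]-92])
E
python3 - <<'E'
from h import *
p,r=target(0,0,60); rows(p,r); print(tip(),get_obs()["joint_positions"])
E
```

```text
time: 5.48
tool_pos: [635.0, 149.9, 288.0]
tcp_rot: [-3.14, 0.0, 1.588]
contact_force: [-0.2, 0.4, -1.5]
grip_width: 26.0
finger_force: 30.0
time: 6.32
tool_pos: [635.0, 149.9, 288.0]
tcp_rot: [-3.141, 0.002, 0.359]
contact_force: [-1.1, -0.4, -0.5]
grip_width: 25.5
finger_force: 30.0
time: 6.98
tool_pos: [635.0, 149.8, 288.1]
tcp_rot: [3.141, 0.001, -0.499]
contact_force: [-0.5, -0.6, -1.3]
grip_width: 25.7
finger_force: 30.0
pos [635.  149.8 288.1] rpy [ 3.141e+00  1.000e-03 -4.990e-01] tool shift mm [136.6 308.9   5.9] units [0.1707 0.3861 0.0074] turn units [ 0.0018  0.7224 -0.0017]
(array([505.95249002, 220.18545389, 287.31951545]), array([-309.83291403, -214.3941893 ,  195.31951545])) [1.14331999e-01 5.63002882e-01 1.03229936e+00 4.68208462e-05
 1.54805784e+00 2.18413025e+00]
```

```bash
python3 -m inch '[0,0,0,0.0171,0.038,0,1, 0,0,0,0.0171,0.038,0,1, 0,0,0,0.0171,0.039,0,1, 0,0,0,0.0171,0.039,0,1, 0,0,0,0.0171,0.039,0,1, 0,0,0,0.0171,0.039,0,1, 0,0,0,0.0171,0.039,0,1, 0,0,0,0.0171,0.039,0,1, 0,0,0,0.0171,0.038,0,1, 0,0,0,0.0168,0.038,0,1]'; python3 -m inch '[0,0.08,0,0,0,0,1, 0,0.08,0,0,0,0,1, 0,0.08,0,0,0,0,1, 0,0.08,0,0,0,0,1, 0,0.08,0,0,0,0,1, 0,0.08,0,0,0,0,1, 0,0.08,0,0,0,0,1, 0,0.08,0,0,0,0,1, 0,0.082,0,0,0,0,1,0,0,0,0,0,0,1]'
python3 - <<'E'
from h import *
p,r=target(0,0,60); rows(p,r); print(tip(),get_obs()["joint_positions"])
for n in ("scene","top"):
    c=capture(n); np.save(n+"1.npy",c,allow_pickle=True)
    q=w2px(c,tip()[0]); print(n,q)
t=np.load("top1.npy",allow_pickle=True).item()["image"][140:240,230:330]; s=np.load("scene1.npy",allow_pickle=True).item()["image"][160:285,205:330]
cv2.imwrite("pics/b.png",np.hstack([cv2.resize(t,(400,400),interpolation=2),cv2.resize(s,(400,400),interpolation=2)])[:,:,::-1])
E
```

```text
time: 7.82
tool_pos: [608.4, -188.3, 288.6]
tcp_rot: [-3.142, 0.001, -0.49]
contact_force: [0.6, 0.9, -0.6]
grip_width: 26.0
finger_force: 30.0
time: 8.65
tool_pos: [612.9, -176.0, 304.4]
tcp_rot: [3.094, -0.876, -0.486]
contact_force: [-0.3, 0.1, -1.0]
grip_width: 25.6
finger_force: 30.0
pos [ 612.9 -176.   304.4] rpy [ 3.094 -0.876 -0.486] tool shift mm [-17.1  11.4  14.7] units [-0.0213  0.0143  0.0184] turn units [0.0265 0.1375 0.0067]
(array([ 530.30134849, -132.43246962,  190.90023763]), array([-11.21196288, -25.29687459,  98.90023763])) [-0.31334526  0.18769468  1.87199208 -0.69715781  0.28248422  2.36046138]
scene [265.69093469 198.51034246]
top [289.48101241 198.69766467]
```

View pics/b.png

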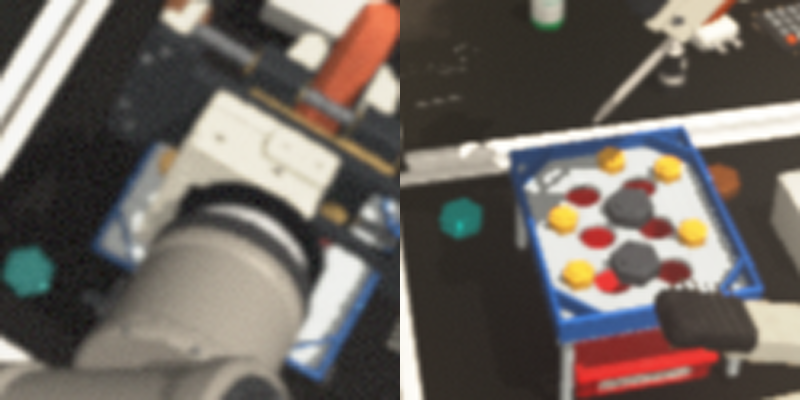

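The view shows the driver held above the tray, with its tip at about (597,120) in the right panel. Joint 5 sits at its limit of 0.28, so the tilt stops at about 50°. Leaning the tool towards the tray's left end would free joint 5. I'll check this with a quick kinematic fit.

```bash
cat > k.py <<'E'
from h import *
from scipy.optimize import least_squares
D=[([1.129,.3427,1.525,0,1.2754,-.146],[152.9,501.9,237.1]),([.11452,.55612,1.02172,.0001,1.55174,-1.13718],[637.2,150.2,296.6]),([.11433,.563,1.0323,0,1.54806,2.18413],[635,149.8,288.1]),([-.31335,.18769,1.87199,-.69716,.28248,2.36046],[612.9,-176,304.4])]
E=Ro.from_euler
def fk(q,L):
    A=E('z',q[0]);B=A*E('y',q[1]);C=B*E('y',q[2]);F=C*E('z',q[3])*E('y',q[4])*E('z',q[5]+np.pi/2)
    return np.array([0,0,L[0]])+A.apply([L[4],0,0])+B.apply([0,0,L[1]])+C.apply([0,0,L[2]])+F.apply([0,0,L[3]]),F
def fit():
    f=lambda L:np.concatenate([np.concatenate([(fk(q,L)[0]-p) for q,p in D]),.02*(L-[300,400,400,250,0])])
    s=least_squares(f,[300,400,400,250,0]);return s.x,s.fun[:12]
def ik(p,R,L,q0):
    lo=np.array([-2.53,-.77,.04,-1,.28,-3.11]);hi=np.array([2.53,2.02,2.7,4.14,2.66,3.11])
    def f(q):
        P,F=fk(q,L);return np.concatenate([(P-p)/10,(F.inv()*R).as_rotvec()*20])
    s=least_squares(f,np.clip(q0,lo+.01,hi-.01),bounds=(lo,hi));return s.x,np.abs(s.fun).max()
E
cat >> h.py <<'E'
def target2(sx,sy,h,tilt=70,e=(-147,0,1)):
    c=np.load("scr.npy")
    u=np.array([np.cos(c[2]),np.sin(c[2]),0]);w=np.array([-u[1],u[0],0])
    tip=np.array([c[0],c[1],92+h])+sx*u+sy*w
    a=np.radians(tilt); X=-u*np.cos(a)+np.array([0,0,1])*np.sin(a); Y=w; Z=np.cross(X,Y)
    R=np.column_stack([X,Y,Z]); return tip-R@np.array(e,float),Ro.from_matrix(R).as_euler('xyz')
E
python3 - <<'E'
from k import *
L,r=fit();print(L.round(1),r.round(1)); print(fk(D[3][0],L)[1].as_euler('xyz'))
for t in (62,70,75):
  for s in ((-65,50),(60,50),(60,-55),(-75,0),(0,0,90)):
    p,e=target2(s[0],s[1],s[2] if len(s)>2 else 4,t); 
    b=min((ik(p,E('xyz',e),L,q0) for q0 in ([-.3,.2,1.8,1.2,1,1.2],[-.3,.2,1.8,.5,1,2.3],[-.3,.2,1.8,2,1,-1])),key=lambda x:x[1]); print(t,s,b[0].round(2),round(b[1],3))
p,e=target2(0,0,90,70);rows(p,e)
E
```

```text
[144.  451.6 300.9 232.3 102.1] [ 78.5 -12.7  11.9   2.7 -76.6  -3.4   4.3 -76.4  -1.8 -30.6 -56.4  -6.6]
[ 3.0940161  -0.8757531  -0.48642504]
62 (-65, 50) [-0.41  0.62  1.58  1.21  1.23 -0.54] 0.0
62 (60, 50) [-0.61  0.62  1.57  1.1   1.38 -0.61] 0.0
62 (60, -55) [-0.64  0.44  1.93  1.13  1.32 -0.78] 0.0
62 (-75, 0) [-0.38  0.53  1.75  1.25  1.18 -0.63] 0.0
62 (0, 0, 90) [-0.52  0.42  1.62  1.12  1.38 -0.43] 0.0
70 (-65, 50) [-0.46  0.64  1.62  1.32  1.33 -0.65] 0.0
70 (60, 50) [-0.67  0.66  1.58  1.19  1.48 -0.69] 0.0
70 (60, -55) [-0.7   0.49  1.94  1.19  1.44 -0.87] 0.0
70 (-75, 0) [-0.44  0.56  1.79  1.35  1.29 -0.74] 0.0
70 (0, 0, 90) [-0.58  0.45  1.65  1.23  1.46 -0.52] 0.0
75 (-65, 50) [-0.49  0.67  1.64  1.38  1.39 -0.71] 0.0
75 (60, 50) [-0.7   0.69  1.59  1.24  1.55 -0.73] 0.0
75 (60, -55) [-0.74  0.53  1.95  1.22  1.51 -0.92] 0.0
75 (-75, 0) [-0.47  0.59  1.81  1.41  1.36 -0.81] 0.0
75 (0, 0, 90) [-0.61  0.47  1.68  1.29  1.52 -0.58] 0.0
pos [ 613.1 -176.7  304. ] rpy [ 3.096 -0.873 -0.489] tool shift mm [-31.3 -35.3 -64.6] units [-0.0391 -0.0441 -0.0807] turn units [ 0.935   0.1955 -0.5217]
```

```bash
python3 -m inch '[0,-0.08,0,0,0,-0.01,1, 0,-0.08,0,0,0,-0.01,1, 0,-0.06,0,0,0,0,1,0,0,0,0,0,0,1,0,0,0,0,0,0,1]'
python3 - <<'E'
from k import *
p,e=target2(0,0,100,70);rows(p,e)
o=get_obs();print(o["joint_positions"].round(2))
L,_=fit();R0=E('xyz',o["tcp_rot"]);q=o["joint_positions"];v=(R0.inv()*E('xyz',e)).as_rotvec()
for k in range(1,9):
    P=o["tool_pos"]+(p-o["tool_pos"])*k/8; q,r=ik(P,R0*Ro.from_rotvec(v*k/8),L,q); print(q.round(2),round(r,2))
E
```

```text
time: 9.17
tool_pos: [605.7, -179.1, 312.6]
tcp_rot: [3.097, -0.619, -0.516]
contact_force: [-0.8, 0.1, -1.4]
grip_width: 25.9
finger_force: 30.0
pos [ 605.7 -179.1  312.6] rpy [ 3.097 -0.619 -0.516] tool shift mm [-41.8 -39.7 -53.6] units [-0.0523 -0.0496 -0.067 ] turn units [ 0.8813  0.3284 -0.6464]
[-0.34  0.22  1.65 -0.23  0.68  1.9 ]
[-0.26  0.2   1.68 -0.06  0.58  1.7 ] 0.0
[-0.33  0.17  1.74  0.36  0.52  1.16] 0.0
[-0.4   0.17  1.78  0.79  0.58  0.61] 0.0
[-0.47  0.2   1.8   1.05  0.73  0.22] 0.0
[-0.52  0.24  1.79  1.18  0.91 -0.04] 0.0
[-0.55  0.3   1.76  1.23  1.11 -0.23] 0.0
[-0.57  0.36  1.71  1.24  1.3  -0.38] 0.0
[-0.58  0.43  1.63  1.23  1.47 -0.5 ] 0.0
```

```bash
python3 -m inch '[0.0551,0.0205,-0.0404,0,0,0,1, 0.0551,0.0205,-0.0404,0,0,0,1, 0.0551,0.0205,-0.0404,0,0,0,1, 0.0551,0.0205,-0.0404,0,0,0,1, 0.0551,0.0205,-0.0404,0,0,0,1, 0.0551,0.0205,-0.0404,0,0,0,1, 0.0551,0.0205,-0.0404,0,0,0,1, 0.0551,0.0205,-0.0404,0,0,0,1]' | tail -5;  python3 -m inch '[0.0551,0.0205,-0.0404,0,0,0,1, 0.0551,0.0205,-0.0404,0,0,0,1, 0.0551,0.0205,-0.0404,0,0,0,1, 0.0551,0.0205,-0.0404,0,0,0,1, 0.0551,0.0205,-0.0404,0,0,0,1, 0.0551,0.0205,-0.0404,0,0,0,1, 0.0551,0.0205,-0.0404,0,0,0,1, 0.0551,0.0205,-0.0404,0,0,0,1,0,0,0,0,0,0,1]'
python3 - <<'E'
from k import *
p,e=target2(0,0,60,70);rows(p,e)
print(get_obs()["joint_positions"].round(2),tip())
E
```

```text
tool_pos: [601.0, -174.6, 304.2]
tcp_rot: [-2.993, -0.771, -0.098]
contact_force: [-0.3, 0.6, -1.7]
grip_width: 26.0
finger_force: 30.0
time: 10.58
tool_pos: [602.1, -176.5, 301.4]
tcp_rot: [-2.909, -1.113, 0.614]
contact_force: [-1.1, 0.1, -2.0]
grip_width: 26.0
finger_force: 30.0
pos [ 602.1 -176.5  301.4] rpy [-2.909 -1.113  0.614] tool shift mm [ -4.5 -66.2  31.8] units [-0.0056 -0.0827  0.0397] turn units [ 0.1285  0.0567 -0.1276]
[-0.88  0.54  1.53  1.1   1.5  -0.41] (array([ 549.56880024, -213.26736159,  169.16471185]), array([50.73671314, 30.09153572, 77.16471185]))
```

```bash
python3 -m inch '[0.0321,0.0142,-0.0319,0,0,0,1,0.0321,0.0142,-0.0319,0,0,0,1,0.0321,0.0142,-0.0319,0,0,0,1,0.0321,0.0142,-0.0319,0,0,0,1,0,0,0,0,0,0,1]'|tail -1
python3 - <<'E'
from k import *
p,e=target2(0,0,30,70);rows(p,e)
print(get_obs()["joint_positions"].round(2),tip())
for n in ("scene","top"):
    c=capture(n); np.save(n+"2.npy",c,allow_pickle=True); print(n,w2px(c,tip()[0]))
t=np.load("top2.npy",allow_pickle=True).item()["image"][140:240,230:330]; s=np.load("scene2.npy",allow_pickle=True).item()["image"][160:285,205:330]
cv2.imwrite("pics/c.png",np.hstack([cv2.resize(t,(300,300),interpolation=2),cv2.resize(s,(500,500),interpolation=2)[:300+0]])[:,:,::-1]) if 0 else cv2.imwrite("pics/c.png",cv2.resize(s,(600,600),interpolation=2)[:,:,::-1])
E
```

```text
finger_force: 30.0
pos [ 602.7 -174.7  303.6] rpy [ 3.135 -1.22   1.08 ] tool shift mm [-26.4 -58.6  53.1] units [-0.033  -0.0732  0.0664] turn units [0.001  0.0009 0.0012]
[-0.87  0.66  1.38  1.09  1.72 -0.58] (array([ 579.33490393, -218.34399952,  165.22212171]), array([41.04821855, 58.69094575, 73.22212171]))
scene [308.8578123  217.19623506]
top [321.95997445 181.41219221]
```

View pics/c.png

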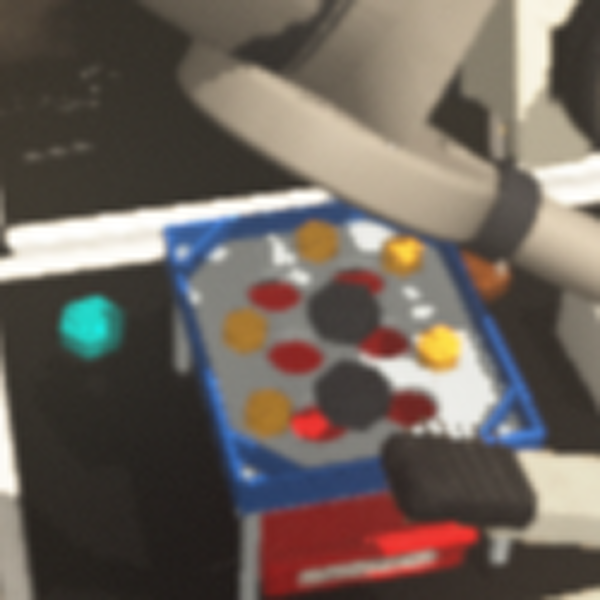

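The arm hides the tip in this view, but the tray, with all seven caps and the holes, is clearly visible. I'll track the caps by colour in the scene camera and write a waypoint-to-rows calculator, then find the floor height by touch on solid plate at about (68,26).

```bash
cat >> h.py <<'E'
S=np.load("scr.npy") 
def toscr(w):
    d=np.asarray(w)[:2]-S[:2];u=np.array([np.cos(S[2]),np.sin(S[2])]);return np.array([d@u,-d[0]*u[1]+d[1]*u[0]])
def caps(n="scene"):
    c=capture(n);np.save("last.npy",c,allow_pickle=True)
    hsv=cv2.cvtColor(c["image"],cv2.COLOR_RGB2HSV)
    for nm,z,m in (("brass",101,((hsv[...,0]>13)&(hsv[...,0]<32)&(hsv[...,1]>130)&(hsv[...,2]>70))),("dark",104,(hsv[...,1]<90)&(hsv[...,2]<85))):
        k,_,st,ce=cv2.connectedComponentsWithStats(m.astype(np.uint8))
        for i in range(1,k):
            w=px2w(c,*ce[i],z);s=toscr(w)
            if st[i,4]>=8 and abs(s[0])<92 and abs(s[1])<75: print(n,nm,s.round(0),st[i,4])
def plan(wps,step=10,e=(-147,0,1),start=None):
    "wps: screen (x,y,h); prints rows tx,ty,tz per segment from measured tip"
    p=tip(e)[1] if start is None else np.array(start,float); print("tip",p.round(1),"F",get_obs()["contact_force"].round(1))
    R=Ro.from_euler('xyz',get_obs()["tcp_rot"]);u=np.array([np.cos(S[2]),np.sin(S[2]),0]);w=np.array([-u[1],u[0],0])
    for q in wps:
        q=np.array(q,float);d=q-p;n=max(1,int(np.ceil(np.linalg.norm(d)/step)))
        print(q,n,"x",(R.inv().apply(d[0]*u+d[1]*w+np.array([0,0,d[2]]))/800/n).round(4).tolist());p=q
E
python3 - <<'E'
from h import *
caps();caps("top")
plan([(68,26,73),(68,26,14)],15)
E
```

```text
scene brass [-68.   6.] 51
scene brass [-49.  45.] 52
scene brass [-14. -46.] 57
scene brass [18. 42.] 58
scene brass [ 41. -48.] 66
scene dark [-12.   3.] 142
scene dark [41. -8.] 156
top brass [ 39. -45.] 9
top dark [-15.   5.] 92
top dark [38. -7.] 95
tip [40.9 58.1 75.3] F [-0.2 -0.2 -1. ]
[68. 26. 73.] 3 x [-0.0047, -0.0134, -0.0103]
[68. 26. 14.] 4 x [-0.0173, -0.0001, 0.0063]
```

```bash
python3 -m inch '[0,0,0,-0.0047,-0.0134,-0.0103,1,0,0,0,-0.0047,-0.0134,-0.0103,1,0,0,0,-0.0047,-0.0134,-0.0103,1, 0,0,0,-0.0173,0,0.0063,1,0,0,0,-0.0173,0,0.0063,1,0,0,0,-0.0173,0,0.0063,1,0,0,0,-0.0173,0,0.0063,1,0,0,0,0,0,0,1,0,0,0,0,0,0,1]'
python3 - <<'E'
from h import *
plan([(68,26,4)],1)
c=capture("scene");w=capture("wrist");print(w2px(c,tip()[0]),w2px(w,tip()[0]))
cv2.imwrite("pics/d.png",np.hstack([cv2.resize(c["image"][185:285,205:305],(400,400),interpolation=2),cv2.resize(w["image"],(400,300))if 0 else cv2.copyMakeBorder(cv2.resize(w["image"],(400,300)),0,100,0,0,0)])[:,:,::-1])
E
```

```text
time: 11.95
tool_pos: [561.0, -183.4, 244.6]
tcp_rot: [3.132, -1.222, 1.085]
contact_force: [0.1, -0.8, 0.2]
grip_width: 25.8
finger_force: 30.0
tip [68.3 26.4 14.1] F [ 0.1 -0.8  0.2]
[68. 26.  4.] 11 x [-0.0011, -0.0001, 0.0004]
[296.91639828 247.30121933] [257.01272035 448.10968706]
```

View pics/d.png

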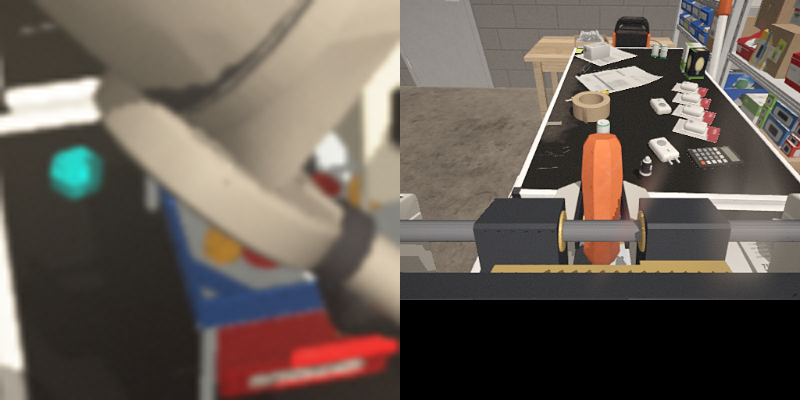

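The left panel shows the arm hiding most of the tray from the scene camera. The right panel shows the driver upright in the jaws.

```bash
D(){ grep -E "contact|tool_pos"; }
python3 -m inch '[0,0,0,-0.0047,0,0.0017,1,0,0,0,-0.0047,0,0.0017,1,0,0,0,0,0,0,1]'|D
python3 -m inch '[0,0,0,-0.0024,0,0.0009,1,0,0,0,0,0,0,1]'|D
python3 -m inch '[0,0,0,-0.0024,0,0.0009,1,0,0,0,0,0,0,1]'|D
python3 -m inch '[0,0,0,-0.0018,0,0.0007,1,0,0,0,0,0,0,1]'|D
python3 -c "
from h import *
print(tip())"
```

```text
tool_pos: [561.2, -183.3, 236.1]
contact_force: [-0.7, 0.5, -0.9]
tool_pos: [561.3, -183.3, 234.2]
contact_force: [-0.4, 0.5, -1.1]
tool_pos: [561.3, -183.3, 232.1]
contact_force: [0.2, -0.5, -0.4]
tool_pos: [561.5, -183.1, 231.4]
contact_force: [0.1, 0.2, 3.4]
(array([ 538.836923  , -226.72921684,   92.80535705]), array([67.68240198, 27.05206773,  0.80535705]))
```

Contact comes at a reading of h≈0.8, so the tool model holds. Next I'll plan the pushes for the brass caps at (18,42), to hole (44,22), and (-49,45), to hole (-44,22).

Run:
```python
from h import *
s=[67.7,27,0.8]
def P(a,b,st): plan([b],st,start=a)
W=[(s,(68,27,30),20),((68,27,30),(5,55,30),25),((5,55,30),(5,55,5),13),((5,55,5),(36,29,5),6),((36,29,5),(36,29,30),25),((36,29,30),(-52,60,30),28),((-52,60,30),(-52,60,5),13),((-52,60,5),(-46.5,34,5),6),((-46.5,34,5),(-46.5,34,30),25)]
for w in W: P(*w)
```

```text
tip [67.7 27.   0.8] F [0.1 0.2 3.4]
[68. 27. 30.] 2 x [0.0171, 0.0001, -0.0064]
tip [68. 27. 30.] F [0.1 0.2 3.4]
[ 5. 55. 30.] 3 x [0.0089, 0.0117, 0.0247]
tip [ 5. 55. 30.] F [0.1 0.2 3.4]
[ 5. 55.  5.] 2 x [-0.0147, -0.0001, 0.0053]
tip [ 5. 55.  5.] F [0.1 0.2 3.4]
[36. 29.  5.] 7 x [-0.0019, -0.0047, -0.0052]
tip [36. 29.  5.] F [0.1 0.2 3.4]
[36. 29. 30.] 1 x [0.0294, 0.0002, -0.0106]
tip [36. 29. 30.] F [0.1 0.2 3.4]
[-52.  60.  30.] 4 x [0.0093, 0.0097, 0.0259]
tip [-52.  60.  30.] F [0.1 0.2 3.4]
[-52.  60.   5.] 2 x [-0.0147, -0.0001, 0.0053]
tip [-52.  60.   5.] F [0.1 0.2 3.4]
[-46.5  34.    5. ] 5 x [-0.0004, -0.0065, -0.0013]
tip [-46.5  34.    5. ] F [0.1 0.2 3.4]
[-46.5  34.   30. ] 1 x [0.0294, 0.0002, -0.0106]
```

```bash
D(){ grep -E "contact|time"; }
python3 -m inch '[0,0,0,0.0171,0,-0.0064,1,0,0,0,0.0171,0,-0.0064,1, 0,0,0,0.0089,0.0117,0.0247,1,0,0,0,0.0089,0.0117,0.0247,1,0,0,0,0.0089,0.0117,0.0247,1,0,0,0,0,0,0,1,0,0,0,0,0,0,1, 0,0,0,-0.0147,0,0.0053,1,0,0,0,-0.0147,0,0.0053,1,0,0,0,0,0,0,1]'|D
python3 -c "
from h import *
print(tip()[1])"
python3 -m inch '[0,0,0,-0.0019,-0.0047,-0.0052,1,0,0,0,-0.0019,-0.0047,-0.0052,1,0,0,0,-0.0019,-0.0047,-0.0052,1,0,0,0,-0.0019,-0.0047,-0.0052,1,0,0,0,-0.0019,-0.0047,-0.0052,1,0,0,0,-0.0019,-0.0047,-0.0052,1,0,0,0,-0.0019,-0.0047,-0.0052,1,0,0,0,0,0,0,1]'|D
python3 -m inch '[0,0,0,0.0147,0,-0.0053,1,0,0,0,0.0147,0,-0.0053,1,0,0,0,0.0093,0.0097,0.0259,1,0,0,0,0.0093,0.0097,0.0259,1,0,0,0,0.0093,0.0097,0.0259,1,0,0,0,0.0093,0.0097,0.0259,1,0,0,0,0,0,0,1,0,0,0,0,0,0,1]'|D
python3 -c "
from h import *
print(tip()[1]); caps(); caps('top')"
```

```text
time: 13.63
contact_force: [-0.1, 0.6, -0.1]
[ 6.02897624 53.60772779  1.45266707]
time: 14.3
contact_force: [1.0, 1.0, -0.5]
time: 14.97
contact_force: [-0.5, -1.1, -0.7]
[-53.22524074  59.45066503  30.47105228]
scene brass [-68.   6.] 51
scene brass [-50.  45.] 49
scene brass [-14. -46.] 55
scene brass [ 41. -48.] 68
scene dark [-12.   4.] 139
scene dark [41. -8.] 158
top brass [37. 18.] 8
top brass [-14. -44.] 8
top dark [62. 71.] 20274
top dark [38. -7.] 96
```

The cap at (18,42) has gone through. Now the one at (-50,45).

```bash
D(){ grep -E "contact|time"; }
python3 -m inch '[0,0,0,-0.015,0,0.0041,1,0,0,0,-0.0147,0,0.0053,1,0,0,0,0,0,0,1, 0,0,0,-0.0004,-0.0065,-0.0013,1,0,0,0,-0.0004,-0.0065,-0.0013,1,0,0,0,-0.0004,-0.0065,-0.0013,1,0,0,0,-0.0004,-0.0065,-0.0013,1,0,0,0,-0.0004,-0.0065,-0.0013,1,0,0,0,0,0,0,1]'|D
python3 -c "
from h import *
print(tip()[1])"
python3 -m inch '[0,0,0,0.0147,0,-0.0053,1,0,0,0,0.0147,0,-0.0053,1,0,0,0,0,0,0,1]'|D
python3 - <<'E'
from h import *
print(tip()[1]); caps()
def P(a,b,st): plan([b],st,start=a)
s=tip()[1]
W=[(s,(-24,-61,30),28),((-24,-61,30),(-24,-61,5),13),((-24,-61,5),(-7,-33,5),6),((-7,-33,5),(-7,-33,30),13),((-7,-33,30),(54,-57,30),28),((54,-57,5),(11,-29,5),6)]
for w in W: P(*w)
E
```

```text
time: 15.82
contact_force: [0.9, 0.4, -1.2]
[-45.05007642  32.61200554   4.73394042]
time: 16.07
contact_force: [-0.2, -0.2, 0.1]
[-45.36703224  35.15165271  32.96966663]
scene brass [-69.   6.] 47
scene brass [-14. -46.] 56
scene brass [ 41. -48.] 64
scene dark [-65.  72.] 68
scene dark [-12.  -0.] 99
scene dark [42. -8.] 147
tip [-45.2  34.7  31.6] F [-0.1  0.8 -1.4]
[-24. -61.  30.] 4 x [-0.0025, -0.0299, -0.0061]
tip [-24. -61.  30.] F [-0.1  0.8 -1.4]
[-24. -61.   5.] 2 x [-0.0147, -0.0001, 0.0053]
tip [-24. -61.   5.] F [-0.1  0.8 -1.4]
[ -7. -33.   5.] 6 x [-0.0013, 0.0058, -0.0033]
tip [ -7. -33.   5.] F [-0.1  0.8 -1.4]
[ -7. -33.  30.] 2 x [0.0147, 0.0001, -0.0053]
tip [ -7. -33.  30.] F [-0.1  0.8 -1.4]
[ 54. -57.  30.] 3 x [-0.0086, -0.01, -0.0239]
tip [ 54. -57.   5.] F [-0.1  0.8 -1.4]
[ 11. -29.   5.] 9 x [0.002, 0.0039, 0.0056]
```

```bash
D(){ grep -E "contact|time"; }; T(){ python3 -c "
from h import *
print(tip()[1])"; }
python3 -m inch '[0,0,0,-0.0025,-0.0299,-0.0061,1,0,0,0,-0.0025,-0.0299,-0.0061,1,0,0,0,-0.0025,-0.0299,-0.0061,1,0,0,0,-0.0025,-0.0299,-0.0061,1,0,0,0,0,0,0,1,0,0,0,0,0,0,1,0,0,0,-0.0147,0,0.0053,1,0,0,0,-0.0147,0,0.0053,1,0,0,0,0,0,0,1]'|D; T
python3 -m inch '[0,0,0,-0.0013,0.0058,-0.0033,1,0,0,0,-0.0013,0.0058,-0.0033,1,0,0,0,-0.0013,0.0058,-0.0033,1,0,0,0,-0.0013,0.0058,-0.0033,1,0,0,0,-0.0013,0.0058,-0.0033,1,0,0,0,-0.0013,0.0058,-0.0033,1,0,0,0,0,0,0,1]'|D; T
python3 -m inch '[0,0,0,0.0147,0,-0.0053,1,0,0,0,0.0147,0,-0.0053,1,0,0,0,-0.0086,-0.01,-0.0239,1,0,0,0,-0.0086,-0.01,-0.0239,1,0,0,0,-0.0086,-0.01,-0.0239,1,0,0,0,0,0,0,1,0,0,0,0,0,0,1]'|D; T
python3 -c "
from h import *
caps();caps('top')"
```

```text
time: 16.87
contact_force: [-1.0, -0.3, -1.0]
[-24.07113865 -61.53052234   1.71454028]
time: 17.45
contact_force: [-0.4, -0.8, -0.6]
[ -6.26387505 -32.89228624   2.86835699]
time: 18.03
contact_force: [0.5, 0.3, -0.1]
[ 54.59695381 -58.02123976  28.714502  ]
scene brass [ 40. -48.] 54
top brass [-43.  22.] 9
top brass [ -6. -25.] 11
```

```bash
D(){ grep -E "contact|time"; }; T(){ python3 -c "
from h import *
print(tip()[1])"; }
python3 -m inch '[0,0,0,-0.0138,0,0.005,1,0,0,0,-0.0138,0,0.005,1,0,0,0,0,0,0,1]'|D; T
python3 -m inch '[0,0,0,0.002,0.004,0.0057,1,0,0,0,0.002,0.004,0.0057,1,0,0,0,0.002,0.004,0.0057,1,0,0,0,0.002,0.004,0.0057,1,0,0,0,0.002,0.004,0.0057,1,0,0,0,0.002,0.004,0.0057,1,0,0,0,0.002,0.004,0.0057,1,0,0,0,0.002,0.004,0.0057,1,0,0,0,0.002,0.004,0.0057,1,0,0,0,0,0,0,1]'|D; T
python3 -m inch '[0,0,0,0.0147,0,-0.0053,1,0,0,0,0.0147,0,-0.0053,1,0,0,0,0.03,0,-0.01,1,0,0,0,0.03,0,-0.01,1,0,0,0,0.03,0.01,-0.01,1,0,0,0,0,0,0,1,0,0,0,0,0,0,1]'|D; T
python3 - <<'E'
from h import *
caps();caps('top')
c=np.load("last.npy",allow_pickle=True).item(); s=capture("scene")
cv2.imwrite("pics/e.png",np.hstack([cv2.resize(c["image"][140:240,230:330],(400,400),interpolation=2),cv2.resize(s["image"][185:285,215:315],(400,400),interpolation=2)])[:,:,::-1])
E
```

```text
time: 18.38
contact_force: [-0.9, -0.2, -1.0]
[ 53.06509059 -59.28896284   1.98084166]
time: 19.22
contact_force: [-0.1, 0.7, -1.0]
[  9.4965327  -28.98321625   4.10093018]
time: 19.8
contact_force: [-0.6, -0.1, -1.6]
[  8.75774663 -21.14463136 107.16793267]
scene brass [-70.   6.] 48
scene brass [ 11. -17.] 60
scene dark [-3. -5.] 16
scene dark [ 53. -15.] 14
```

View pics/e.png

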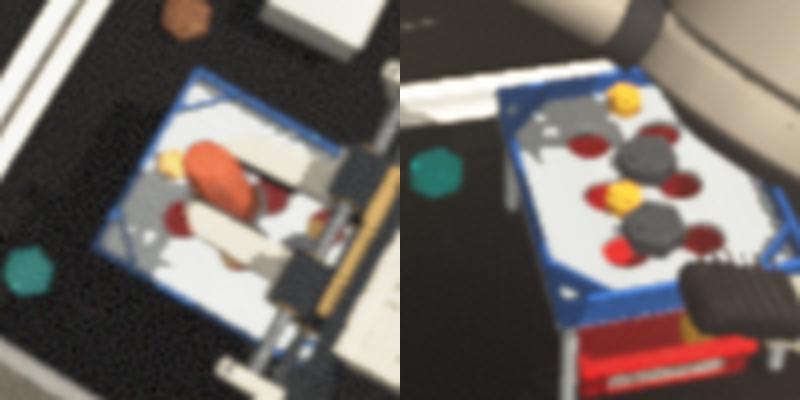

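Four caps are down. The cap at (625,198) in the right panel sits at screen (11,-17), on the rim of hole (0,-22) beside a dark cap. The cap at (625,100) is by the left wall. I'll nudge the rim cap towards -y, then push it in from the right.

Run:
```python
from h import *
def P(a,b,st): plan([b],st,start=a)
s=tip()[1]
W=[(s,(16,-1,28),27),((16,-1,28),(16,-1,5),12),((16,-1,5),(12.5,-11.5,5),5),((12.5,-11.5,5),(14,-7,28),25),((14,-7,28),(24,-34,28),28),((24,-34,5),(11.5,-27.5,5),5)]
for w in W: P(*w)
```

```text
tip [  8.3 -22.5 104.6] F [ 0.2 -0.1 -0.2]
[16. -1. 28.] 3 x [-0.0311, 0.0088, 0.0079]
tip [16. -1. 28.] F [ 0.2 -0.1 -0.2]
[16. -1.  5.] 2 x [-0.0135, -0.0, 0.0049]
tip [16. -1.  5.] F [ 0.2 -0.1 -0.2]
[ 12.5 -11.5   5. ] 3 x [0.0005, -0.0044, 0.0014]
tip [ 12.5 -11.5   5. ] F [ 0.2 -0.1 -0.2]
[14. -7. 28.] 1 x [0.0264, 0.0057, -0.0116]
tip [14. -7. 28.] F [ 0.2 -0.1 -0.2]
[ 24. -34.  28.] 2 x [-0.0021, -0.0169, -0.0059]
tip [ 24. -34.   5.] F [ 0.2 -0.1 -0.2]
[ 11.5 -27.5   5. ] 3 x [0.0018, 0.0027, 0.0049]
```

```bash
D(){ grep -E "contact|time"; }; T(){ python3 -c "
from h import *
print(tip()[1])"; }
python3 -m inch '[0,0,0,-0.0311,0.0088,0.0079,1,0,0,0,-0.0311,0.0088,0.0079,1,0,0,0,-0.0311,0.0088,0.0079,1,0,0,0,0,0,0,1,0,0,0,0,0,0,1]'|D; T
python3 -m inch '[0,0,0,-0.0135,0,0.0049,1,0,0,0,-0.0135,0,0.0049,1,0,0,0,0,0,0,1,0,0,0,0.0005,-0.0044,0.0014,1,0,0,0,0.0005,-0.0044,0.0014,1,0,0,0,0.0005,-0.0044,0.0014,1,0,0,0,0,0,0,1]'|D; T
python3 -m inch '[0,0,0,0.0132,0.0028,-0.0058,1,0,0,0,0.0132,0.0028,-0.0058,1,0,0,0,0.0294,0,-0.0107,1,0,0,0,0.0294,0,-0.0107,1,0,0,0,0,0,0,1,0,0,0,0,0,0,1]'|D; T
python3 -c "
from h import *
caps()"
```

```text
time: 20.37
contact_force: [-0.0, -0.2, -0.2]
[15.61029544 -1.38027854 27.28620954]
time: 20.95
contact_force: [-0.2, -0.0, -1.1]
[ 12.0492376  -11.50057194   5.9325906 ]
time: 21.45
contact_force: [-0.2, 0.0, -1.8]
[14.09066066 -6.15683495 79.79354268]
scene brass [-67.   4.] 39
scene brass [ 10. -26.] 64
scene dark [-53.  33.] 92
scene dark [-26.   7.] 28
scene dark [-2. -4.] 22
scene dark [ 53. -15.] 14
```

```bash
D(){ grep -E "contact|time"; }; T(){ python3 -c "
from h import *
print(tip()[1])"; }
python3 -m inch '[0,0,0,-0.0222,-0.0112,0.0028,1,0,0,0,-0.0222,-0.0112,0.0028,1,0,0,0,-0.0222,-0.0112,0.0028,1,0,0,0,0,0,0,1,0,0,0,0,0,0,1,0,0,0,-0.0135,0,0.0049,1,0,0,0,-0.0135,0,0.0049,1,0,0,0,0,0,0,1]'|D; T
python3 -m inch '[0,0,0,0.0018,0.0022,0.0048,1,0,0,0,0.0018,0.0022,0.0048,1,0,0,0,0.0018,0.0022,0.0048,1,0,0,0,0.001,0.0014,0.0026,1,0,0,0,0,0,0,1]'|D; T
python3 -m inch '[0,0,0,0.0132,0,-0.0048,1,0,0,0,0.0132,0,-0.0048,1,0,0,0,0.0294,0,-0.0107,1,0,0,0,0.0294,0,-0.0107,1,0,0,0,0,0,0,1,0,0,0,0,0,0,1]'|D; T
python3 -c "
from h import *
caps()"
```

```text
time: 22.17
contact_force: [0.1, 0.1, 0.1]
[ 25.4567613  -33.49105721   1.38125469]
time: 22.58
contact_force: [-0.1, 0.7, -1.2]
[ 10.62950258 -26.59567403   3.49321584]
time: 23.08
contact_force: [-0.4, -0.6, -1.3]
[ 11.74609188 -26.40425058  77.85024935]
scene dark [-60.  -8.] 97
scene dark [26. 16.] 156
scene dark [ 53. -16.] 15
```

Only the cap by the left wall, at about (-69,5), is left. I'll work it off the wall.

```bash
D(){ grep -E "contact|time"; }; T(){ python3 -c "
from h import *
print(tip()[1])"; }
python3 -m inch '[0,0,0,-0.0054,0.0038,0.0309,1,0,0,0,-0.0054,0.0038,0.0309,1,0,0,0,-0.0054,0.0038,0.0309,1,0,0,0,-0.0054,0.0038,0.0309,1,0,0,0,0,0,0,1,0,0,0,0,0,0,1]'|D; T
python3 -c "
from h import *
caps();caps('top')"
```

```text
time: 23.63
contact_force: [-0.2, -0.1, 1.2]
[-76.59607236 -16.10136077  24.66610053]
scene dark [-27.  12.] 107
scene dark [-3. -6.] 16
scene dark [ 53. -15.] 14
top dark [-72.  49.] 109
top dark [44. 13.] 163
```

```bash
D(){ grep -E "contact|time"; }; T(){ python3 -c "
from h import *
print(tip()[1],get_obs()['contact_force'])"; }
python3 -m inch '[0,0,0,-0.0117,0,0.0036,1,0,0,0,-0.0117,0,0.0036,1,0,0,0,0,0,0,1]'|D; T
python3 -m inch '[0,0,0,0,0.005,0,1,0,0,0,0,0.005,0,1,0,0,0,0,0.005,0,1,0,0,0,0,0.005,0,1,0,0,0,0,0,0,1]'|D; T
python3 -m inch '[0,0,0,0.0235,0,-0.0086,1,0,0,0,0.0235,0,-0.0086,1,0,0,0,0.03,0,-0.02,1,0,0,0,0.03,0,-0.03,1,0,0,0,0.02,0,-0.03,1,0,0,0,0,0,-0.02,1,0,0,0,0,0,0,1,0,0,0,0,0,0,1]'|D; T
python3 -c "
from h import *
caps()"
```

```text
time: 23.98
contact_force: [-0.6, -0.3, -1.0]
[-73.79284197 -15.49237928   4.13505837] [-0.58039834 -0.29773961 -0.97119508]
time: 24.4
contact_force: [0.4, -0.6, -1.6]
[-74.6581812    2.30515628   6.48278008] [ 0.35674858 -0.58656967 -1.62735724]
time: 25.07
contact_force: [0.3, 0.3, -0.3]
[-20.91462342   0.8679878  133.91305475] [ 0.25675761  0.30370268 -0.33578393]
scene brass [-68.  13.] 48
scene dark [-4. -8.] 9
scene dark [ 53. -16.] 9
```

```bash
D(){ grep -E "contact|time"; }; T(){ python3 -c "
from h import *
print(tip()[1],get_obs()['contact_force'])"; }
python3 -m inch '[0,0,0,-0.02,-0.0002,0.0225,1,0,0,0,-0.02,-0.0002,0.0225,1,0,0,0,-0.02,-0.0002,0.0225,1,0,0,0,-0.02,-0.0002,0.0225,1,0,0,0,-0.02,-0.0002,0.0225,1,0,0,0,0,0,0,1,0,0,0,0,0,0,1]'|D; T
python3 -m inch '[0,0,0,0,0,0,1,0,0,0,0,0,0,1]'|D; T
```

```text
time: 25.7
contact_force: [0.4, -0.0, -1.2]
[-79.88958057  -1.07765165  26.74973882] [ 0.44499068 -0.02490495 -1.22383127]
time: 25.87
contact_force: [0.0, -0.1, -1.0]
[-78.294889     1.02988444  29.0091163 ] [ 0.00180007 -0.14185947 -1.01270327]
```

```bash
D(){ grep -E "contact|time"; }; T(){ python3 -c "
from h import *
print(tip()[1],get_obs()['contact_force'])"; }
python3 -m inch '[0,0,0,-0.0123,0,0.0045,1,0,0,0,-0.0123,0,0.0045,1,0,0,0,0,0,0,1]'|D; T
python3 -m inch '[0,0,0,-0.0012,0.004,-0.0034,1,0,0,0,-0.0012,0.004,-0.0034,1,0,0,0,-0.0012,0.004,-0.0034,1,0,0,0,-0.0012,0.004,-0.0034,1,0,0,0,0,0,0,1]'|D; T
python3 -m inch '[0,0,0,0.0235,0,-0.0086,1,0,0,0,0.0235,0,-0.0086,1,0,0,0,0.03,0,-0.02,1,0,0,0,0.03,0,-0.03,1,0,0,0,0.02,0,-0.03,1,0,0,0,0,0,-0.02,1,0,0,0,0,0,0,1,0,0,0,0,0,0,1]'|D; T
python3 -c "
from h import *
caps()"
```

```text
time: 26.12
contact_force: [-0.4, 0.7, -0.4]
[-78.16866812  -0.44836091   4.85831197] [-0.42185776  0.71396542 -0.41606258]
time: 26.53
contact_force: [-0.3, -0.4, -1.4]
[-66.32094222  14.34553688   7.26892975] [-0.29412934 -0.42692563 -1.37488748]
time: 27.2
contact_force: [0.3, 0.1, -1.8]
[-13.19807429  12.89123236 134.68506588] [ 0.31948216  0.05352543 -1.81329548]
scene brass [-58.  25.] 51
scene dark [-91.  68.] 7172
scene dark [-3. -7.] 10
scene dark [ 53. -15.] 12
```

```bash
D(){ grep -E "contact|time"; }; T(){ python3 -c "
from h import *
print(tip()[1],get_obs()['contact_force'])"; }
python3 -m inch '[0,0,0,-0.0195,0.004,0.0239,1,0,0,0,-0.0195,0.004,0.0239,1,0,0,0,-0.0195,0.004,0.0239,1,0,0,0,-0.0195,0.004,0.0239,1,0,0,0,-0.0195,0.004,0.0239,1,0,0,0,0,0,0,1,0,0,0,0,0,0,1,0,0,0,0,0,0,1]'|D; T
python3 -m inch '[0,0,0,-0.0129,0,0.0047,1,0,0,0,-0.0129,0,0.0047,1,0,0,0,0,0,0,1]'|D; T
python3 -m inch '[0,0,0,-0.0016,-0.001,-0.0045,1,0,0,0,-0.0016,-0.001,-0.0045,1,0,0,0,-0.0016,-0.001,-0.0045,1,0,0,0,-0.0016,-0.001,-0.0045,1,0,0,0,-0.0016,-0.001,-0.0045,1,0,0,0,0,0,0,1]'|D; T
python3 -m inch '[0,0,0,0.0235,0,-0.0086,1,0,0,0,0.0235,0,-0.0086,1,0,0,0,0.03,0,-0.02,1,0,0,0,0.03,0,-0.03,1,0,0,0,0.02,0,-0.03,1,0,0,0,0,0,-0.03,1,0,0,0,0,0,0,1,0,0,0,0,0,0,1]'|D; T
python3 - <<'E'
from h import *
caps(); s=np.load("last.npy",allow_pickle=True).item(); c=capture("top")
cv2.imwrite("pics/f.png",np.hstack([cv2.resize(c["image"][140:240,230:330],(400,400),interpolation=2),cv2.resize(s["image"][185:285,215:315],(400,400),interpolation=2)])[:,:,::-1])
E
```

```text
time: 27.92
contact_force: [0.0, 0.0, -0.8]
[-77.22316212  29.0519153   29.15731993] [ 0.01803813  0.0491508  -0.75496481]
time: 28.17
contact_force: [-0.5, 0.7, -1.1]
[-76.34129686  28.39077427   4.73414596] [-0.50438046  0.73381021 -1.08431526]
time: 28.67
contact_force: [0.3, -0.2, -0.8]
[-56.91883437  25.43262107   7.04134666] [ 0.25744893 -0.22605439 -0.83410766]
time: 29.33
contact_force: [-0.4, -0.0, -0.7]
[  4.05043908  25.10028625 137.49749249] [-0.36854395 -0.04492592 -0.6980777 ]
scene dark [-3. -6.] 15
scene dark [ 53. -15.] 12
```

View pics/f.png

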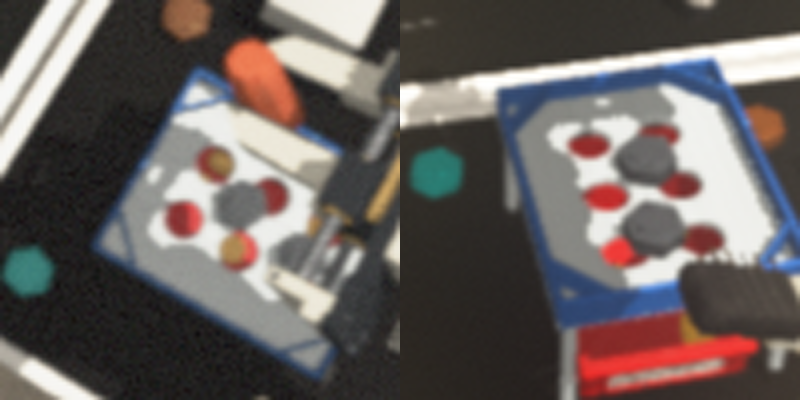

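All six holes are clear of caps on the plate in both panels. Both dark caps are still in the tray, at about (645,160) and (655,228), and brass shows down in the bin. Now I'll lay the driver back where it was.

```bash
D(){ grep -E "tool_pos|time|rot"; }
python3 -m inch '[0,-0.0815,0,0,0,0,1,0,-0.0815,0,0,0,0,1,0,-0.0815,0,0,0,0,1,0,-0.0815,0,0,0,0,1,0,-0.0815,0,0,0,0,1,0,-0.0815,0,0,0,0,1,0,-0.0815,0,0,0,0,1,0,-0.0815,0,0,0,0,1,0,-0.0815,0,0,0,0,1,0,-0.0815,0,0,0,0,1]'|D
python3 -m inch '[0,0,0,0,0,0,1,0,0,0,0,0,0,1]'|D
python3 - <<'E'
from h import *
rows([635.5,150,60],[np.pi,0,2.822]);print(get_obs()["joint_positions"].round(2))
E
```

```text
time: 30.27
tool_pos: [590.5, -124.0, 367.9]
tcp_rot: [3.136, 0.006, 1.078]
time: 30.43
tool_pos: [590.9, -122.3, 366.3]
tcp_rot: [3.139, -0.002, 1.082]
pos [ 590.9 -122.3  366.3] rpy [ 3.139e+00 -2.000e-03  1.082e+00] tool shift mm [260.7 -89.2 306.6] units [ 0.3259 -0.1115  0.3832] turn units [ 2.2000e-03  3.0000e-04 -1.1602e+00]
[-0.33  0.44  1.03  0.    1.67  0.16]
```

```bash
D(){ grep -E "tool_pos|time|rot"; }
python3 -m inch '[0,0,-0.0773,0,0,0,1,0,0,-0.0773,0,0,0,1,0,0,-0.0773,0,0,0,1,0,0,-0.0773,0,0,0,1,0,0,-0.0773,0,0,0,1,0,0,-0.0773,0,0,0,1,0,0,-0.0773,0,0,0,1,0,0,-0.0773,0,0,0,1]'|D
python3 -m inch '[0,0,-0.0773,0,0,0,1,0,0,-0.0773,0,0,0,1,0,0,-0.0773,0,0,0,1,0,0,-0.0773,0,0,0,1,0,0,-0.0773,0,0,0,1,0,0,-0.0773,0,0,0,1,0,0,-0.0778,0,0,0,1,0,0,0,0,0,0,1,0,0,0,0,0,0,1]'|D
python3 - <<'E'
from h import *
rows([635.5,150,366],[np.pi,0,2.822])
E
```

```text
time: 31.1
tool_pos: [589.7, -125.8, 366.7]
tcp_rot: [3.138, 0.0, 2.009]
time: 31.85
tool_pos: [589.8, -125.8, 367.0]
tcp_rot: [3.141, 0.003, 2.812]
pos [ 589.8 -125.8  367. ] rpy [3.141e+00 3.000e-03 2.812e+00] tool shift mm [ 46.1 275.7   1. ] units [0.0576 0.3447 0.0013] turn units [ 0.0005  0.0023 -0.0067]
```

```bash
D(){ grep -E "tool_pos|time|rot"; }
python3 -m inch '[0,0,-0.006,0.0072,0.0431,0,1,0,0,0,0.0072,0.0431,0,1,0,0,0,0.0072,0.0431,0,1,0,0,0,0.0072,0.0431,0,1,0,0,0,0.0072,0.0431,0,1,0,0,0,0.0072,0.0431,0,1,0,0,0,0.0072,0.0431,0,1,0,0,0,0.0072,0.0431,0,1,0,0,0,0,0,0,1]'|D
python3 -m inch '[0,0,0,0,0,0.045,1,0,0,0,0,0,0.045,1,0,0,0,0,0,0.045,1,0,0,0,0,0,0.045,1,0,0,0,0,0,0.045,1,0,0,0,0,0,0.045,1,0,0,0,0,0,0.045,1,0,0,0,0,0,0.045,1,0,0,0,0,0,0,1,0,0,0,0,0,0,1]'|D
python3 - <<'E'
from h import *
rows([635.5,150,18],[np.pi,0,2.822])
E
```

```text
time: 32.6
tool_pos: [632.2, 157.4, 365.9]
tcp_rot: [3.139, 0.002, 2.828]
time: 33.43
tool_pos: [632.5, 149.8, 77.5]
tcp_rot: [-3.139, 0.0, 2.823]
pos [632.5 149.8  77.5] rpy [-3.139  0.     2.823] tool shift mm [-2.8  1.3 59.5] units [-0.0035  0.0016  0.0744] turn units [-0.0018  0.      0.0004]
```

```bash
D(){ grep -E "tool_pos|time|contact|grip"; }
python3 -m inch '[0,0,0,-0.003,0,0.025,1,0,0,0,0,0,0.025,1,0,0,0,0,0,0.015,1,0,0,0,0,0,0.005,1,0,0,0,0,0,0,1,0,0,0,0,0,0,1]'|D
python3 -c "
from h import *
print(get_obs()['tool_pos'])"
```

```text
time: 33.93
tool_pos: [637.1, 149.8, 24.7]
contact_force: [0.3, 0.6, 0.1]
grip_width: 25.7
[637.11719203 149.83256793  24.74770353]
```

```bash
D(){ grep -E "tool_pos|time|contact|grip"; }
python3 -m inch '[0,0,0,0,0,0.004,1,0,0,0,0,0,0,1,0,0,0,0,0,0,1]'|D
python3 -m inch '[0,0,0,0,0,0.002,1,0,0,0,0,0,0.0015,1,0,0,0,0,0,0,1,0,0,0,0,0,0,1]'|D
```

```text
time: 34.18
tool_pos: [636.4, 149.8, 20.5]
contact_force: [-0.8, 0.5, -0.9]
grip_width: 25.8
time: 34.52
tool_pos: [636.3, 149.8, 17.3]
contact_force: [0.1, -0.6, 1.0]
grip_width: 26.3
```

Release, then retreat upward.

```bash
D(){ grep -E "tool_pos|time|contact|grip"; }
python3 -m inch '[0,0,0,0,0,0,-1,0,0,0,0,0,0,-1,0,0,0,0,0,0,-1,0,0,0,0,0,0,-1,0,0,0,0,0,0,-1,0,0,0,0,0,0,-1,0,0,0,0,0,0,-1,0,0,0,0,0,0,-1,0,0,0,0,0,0,-1,0,0,0,0,0,0,-1]'|D
python3 -m inch '[0,0,0,0,0,-0.02,-1,0,0,0,0,0,-0.04,-1,0,0,0,0,0,-0.05,-1,0,0,0,0,0,-0.05,-1,0,0,0,0,0,-0.05,-1,0,0,0,0,0,-0.05,-1,0,0,0,0,0,-0.05,-1,0,0,0,0,0,0,-1,0,0,0,0,0,0,-1]'|D
python3 - <<'E'
from h import *
s=capture("scene"); c=capture("top")
np.save("fin.npy",c,allow_pickle=True)
cv2.imwrite("pics/g.png",np.hstack([cv2.copyMakeBorder(cv2.resize(c["image"][110:240,170:330],(400,325),interpolation=2),0,75,0,0,0),cv2.resize(s["image"][160:290,205:335],(400,400),interpolation=2)])[:,:,::-1])
E
```

```text
time: 35.35
tool_pos: [636.2, 149.7, 17.1]
contact_force: [0.3, -0.0, -0.8]
grip_width: 87.9
time: 36.1
tool_pos: [636.2, 150.5, 268.4]
contact_force: [-0.3, -0.2, -0.5]
grip_width: 91.6
```

View pics/g.png

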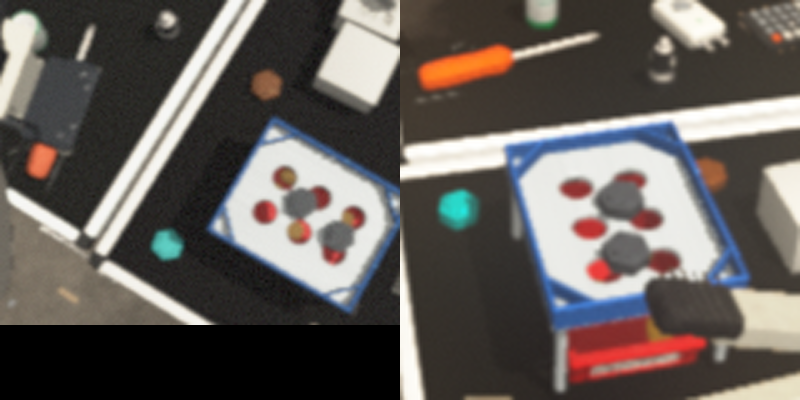

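The driver lies flat at (420-600, 35-85) in the right panel and is released. The tray is in place with only the two dark caps on it, and brass shows under the three holes I used. The battery, charger and carton haven't moved.

```bash
python3 -c "
from h import *
print(close_job())"
```

```text
the job is handed in; nothing more can be done
None
```

I handed the job in at about 36 s of robot time: all five small brass caps are through the screen into the red bin, both dark caps are still in the tray, and the screwdriver lies flat and released where it started. `close_job()` gave no verdict, so this rests on the final pictures, which show no brass left on the plate, brass under the three holes I used, and the screen, carton, charger and battery in place.

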